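# Lean the reference plate on the core-imaging station

### The job

Set the long grey-step reference plate up for a core-imaging check: pick it off its wooden block and lean it on the station's sloped backrest, squarely centred, grey patches facing out, ribbed end uppermost, its lower edge down on the ledge. How far back the backrest is clamped differs each time and is not reported, so feel for it; keep hold of the plate until it rests on the ledge, do not ram it, then let go, and leave everything else on the bench where it is.

Things in the scene. Friction and masses are not known exactly. Their poses are not given: they have to be found in the camera images.
- ref_center (a point): Centre (mid-thickness) of the long reference plate: bare aluminium slab 150 x 60 x 12 mm, 0.2 to 0.4 kg, four grey patches on one face. It starts flat, patches up, on a wooden block; its long sides overhang and can be gripped across the 60 mm width. x: along its length to the end with a raised cross rib (10 mm long, 10 mm high); y: across its width; z: out of the patched face.
- ref_plate: The same plate; origin at the centre of its underside, 6 mm below the centre, same axes. The fixed wooden block under it is 90 x 36 x 30 mm high, centred and parallel to it within a few mm, so the plate overhangs it 12 mm each long side and 30 mm each end.
- station: Fixed imaging station. Origin on the table, mid-width; x: level, front to back; y: across; z: up. Dark base 170 x 100 x 12 mm (45 mm before to 125 mm behind the origin). On it a carriage with the backrest and ledge is clamped d = 0 to 40 mm back along x; d is not reported, and it does not slip when pushed. A plate leaning properly has its centre at x = d + 49, y = 0, z = 117 mm.
- corner (a point): Inner corner between backrest face and ledge if d were 0 (fixed to the base; the real corner is d farther along the station's x; same axes). Black flat backrest: 36 mm wide, 110 mm up the slope, rising to the back at 45 degrees, so the plate is 12 mm wider each side and 40 mm longer. Black ledge: square to the backrest, 80 mm wide, 18 mm deep, no lip. Open space beside the backrest.
- short_center (a point): Bystander: centre of a shorter plate of the same kind, 100 x 60 x 12 mm, without rib and with two patches, lying on a like wooden block.
- end_cap: Bystander: yellow tube end cap, 72 mm across, 28 mm high; origin under its centre.
- bottle: Bystander: white bottle, 56 mm across, 130 mm high; origin under its centre.
- tape: Bystander: grey ring, 68 mm across, 22 mm high; origin under its centre.
- brush: Bystander: brush 160 mm long lying along its x.
- driver: Bystander: screwdriver 170 mm long lying along its x.
- sample_cup: Bystander: white cup, 64 mm across, 60 mm high; origin under its centre.
- core_slab: Bystander: small piece of rock core 50 x 35 x 25 mm; origin under its centre.
There are look-alikes about, which are no part of the job. What is shaped like the station but purple is not meant.

How it is judged:
By the outcome, as a careful person would: the job done as asked, in the order asked, and still so for the second after the job is handed in, with the robot touching nothing.
It also fails if it takes over 42 s, if anything falls off the work surface, if the arm or the gripper's body presses on something with over 40 N, if the wrist force passes 120 N, or if a joint passes its speed limit or range.

### The arm

A 6-joint arm with a two-finger parallel gripper is mounted at the origin on the work surface. World frame = base frame: x ahead of the robot, y to its left, z up, the work surface at z = 0. Lengths are in mm, angles in rad, forces in N, time in s.
With the tool pointing down it reaches from about 325 to 875 mm from the base axis. Payload 4.4 kg.
Tool frame: the origin (TCP) lies on the centre line of the jaws, within the pads' length; the fingertips stand ahead of it and the grasp point (between the pads) lies 6 mm ahead of it (ctrl.tcp_to_tips is the z of the fingertips in the tool frame, in mm); z points along the fingers, y is the direction in which the jaws open and shut (so a half turn about z gives the same grasp; the last joint's range is limited). The gripper opens to 85 mm and grips with 20 to 120 N. Pads are 22 mm wide; open, the fingers measure 114 mm over their backs; the gripper's body (76 mm by 85 mm) begins 54 mm behind the grasp point. The pads swing forward as they close: fully open they stand 13 mm farther back than shut.
Start: joints at [-0.15, 0.207, 1.542, -0, 1.393, -0.15], TCP at [575.002, -0.012, 256.282] pointing down, gripper open.
Joint ranges: [-2.73, 2.73], [-0.86, 2.22], [0.23, 2.46], [-1.11, 4.25], [0.08, 2.63], [-2.82, 2.82]. Speed limits (rad/s): [2.79, 2.79, 3.14, 3.14, 3.14, 3.14].

### API

Orientations are given as a 3x3 rotation matrix whose columns are the frame's x, y, z axes.
In Python, from plant import ctrl, sensors, optics gives the robot as it stands. Calls block until the motion is done:
- ctrl.move_ptp(position, orientation): joint-space move of the TCP to a pose.
- ctrl.move_l(position, rot=None, vel=150, threshold=None): straight line of the TCP; rot=None keeps the orientation; vel is the mean speed in mm/s. With threshold (N) it stops when the force on the tool has changed by that much, and returns True; else False.
- ctrl.set_joints(angles): joint-space move.
- ctrl.gripper_to(opening, force=None): finger opening in mm; force is the grip in N (None keeps the last); returns when the fingers have stopped.
- ctrl.hold(seconds).
- ctrl.solve_ik(position, orientation): joint angles nearest the present ones, or None.
- sensors.read_state(): the state.
- optics.grab_frame(name): name is "scene" or "side" or "wrist"; returns (picture, depth): 384x512x3 uint8, red, green, blue; 384x512 float32, mm along the optical axis (not along the pixel's ray), 0 where there is no reading.
- optics.camera_params(name): a dict with "mtx" (3x3 intrinsics, pixels), "k1" (the pictures are not rectified: a ray, as slopes to the right and down, at radius r is drawn at 1 + k1 r^2 times it, then the intrinsics apply), "R" (3x3) and "t" (3): a world point X has camera coordinates R X + t; the wrist camera has in their place "T_tool_cam" (4x4, takes a point from camera to tool coordinates, whose origin is the TCP and whose axes are the flange's). Camera axes: x right, y down, z forward; pixel columns grow to the right and rows downward; lengths in mm; the calibration is good to about 2 mm. A picture is of the moment at which its call begins: read the wrist's pose just before it. camera_params takes no time and is no camera call.
A pose or a line that the arm cannot do raises ctrl.MotionError and nothing moves.
- ctrl.finish_job(): hands the job in, once; it reports no verdict.
The state is a dict: "t": time; "q": joint angles; "qvel": joint speeds; "tau": joint torques, N m; "eef_pos": TCP position; "eef_rot": TCP orientation; "force": force on the tool from outside, world axes, zero at the start; "wrist_torque": the same for the moment, N m; "grip_width": finger opening in mm.
Only numpy, scipy, OpenCV 4.12 (cv2) and the standard library are available. Lean on these libraries where they do the work, as an engineer would, in place of code of your own. Each camera call takes 0.05 s, during which the arm holds its last target.

## Working session

There is one attempt and no reset: what is moved stays moved. The work goes in short steps, each a Python script; the robot and the scene stay as the last script left them, time stands still between calls to the robot, and variables do not carry over. Pictures are saved under pics/ and viewed, and the job is handed in when it is done.

```bash
ls; mkdir -p pics; python3 - <<'E'
from plant import ctrl,sensors,optics
import cv2,numpy as np
s=sensors.read_state();print(s['t'],s['force'],ctrl.tcp_to_tips)
for n in("scene","side","wrist"):
    im,d=optics.grab_frame(n);np.savez(f"pics/{n}0.npz",im=im,d=d)
    cv2.imwrite(f"pics/{n}0.png",cv2.resize(im[...,::-1],(800,600),interpolation=cv2.INTER_CUBIC))
    print(n,(d==0).mean(),optics.camera_params(n))
E
```

```text
pics
0.0 [0.51309634 0.25039615 0.69133723] 25.0
scene 0.0040283203125 {'mtx': array([[383.14425471,   0.        , 257.45845226],
       [  0.        , 383.14425471, 187.39656718],
       [  0.        ,   0.        ,   1.        ]]), 'k1': 0.0305553353927273, 'R': array([[ 0.42710974,  0.9040109 , -0.01848132],
       [ 0.66546031, -0.32811044, -0.67045217],
       [-0.61215998,  0.27405807, -0.74172254]]), 't': array([-252.16435231, -329.21069182, 1389.9811277 ])}
side 0.00732421875 {'mtx': array([[477.51471908,   0.        , 253.80776469],
       [  0.        , 477.51471908, 188.09636344],
       [  0.        ,   0.        ,   1.        ]]), 'k1': 0.03193458829657338, 'R': array([[-0.91507504, -0.40279994, -0.01974523],
       [-0.20482624,  0.50638183, -0.83762978],
       [ 0.34739585, -0.76244977, -0.54588137]]), 't': array([ 518.52690992,  150.80849404, 1185.48862818])}
wrist 0.003753662109375 {'mtx': array([[286.85512783,   0.        , 260.03370596],
       [  0.        , 286.85512783, 191.92837212],
       [  0.        ,   0.        ,   1.        ]]), 'k1': -0.01840344517133049, 'T_tool_cam': array([[-3.93554696e-04, -9.47413165e-01, -3.20012719e-01,
         8.19134816e+01],
       [ 9.99999177e-01, -7.63759408e-04,  1.03133821e-03,
        -8.45352696e-01],
       [-1.22151613e-03, -3.20012050e-01,  9.47412685e-01,
        -1.18216266e+02],
       [ 0.00000000e+00,  0.00000000e+00,  0.00000000e+00,
         1.00000000e+00]])}
```

View pics/scene0.png

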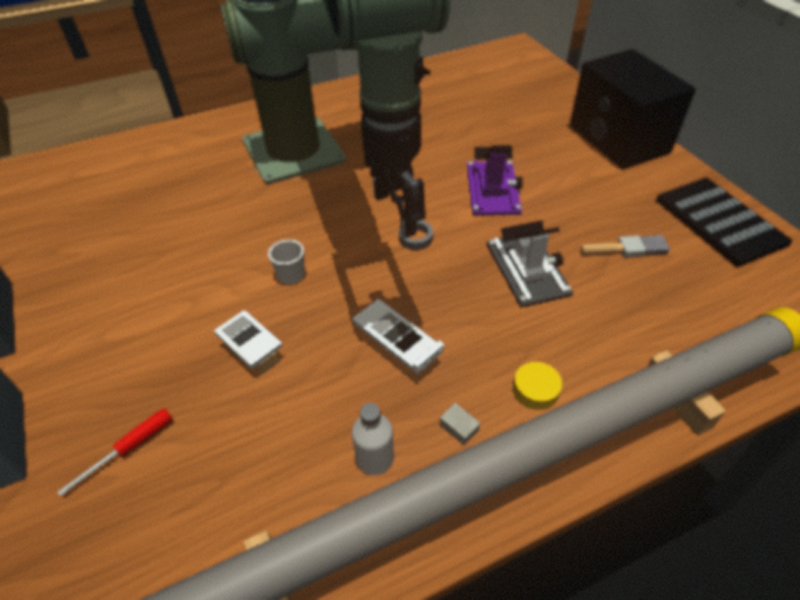

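View pics/side0.png

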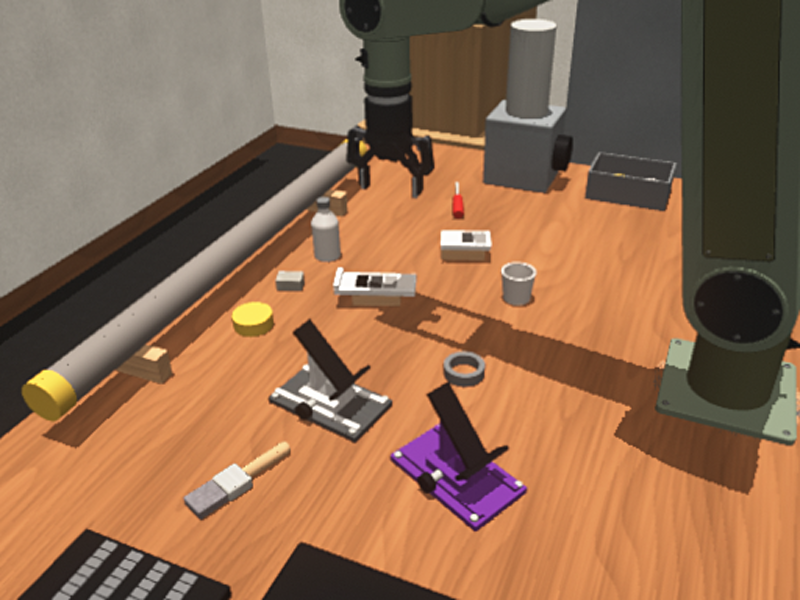

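View pics/wrist0.png

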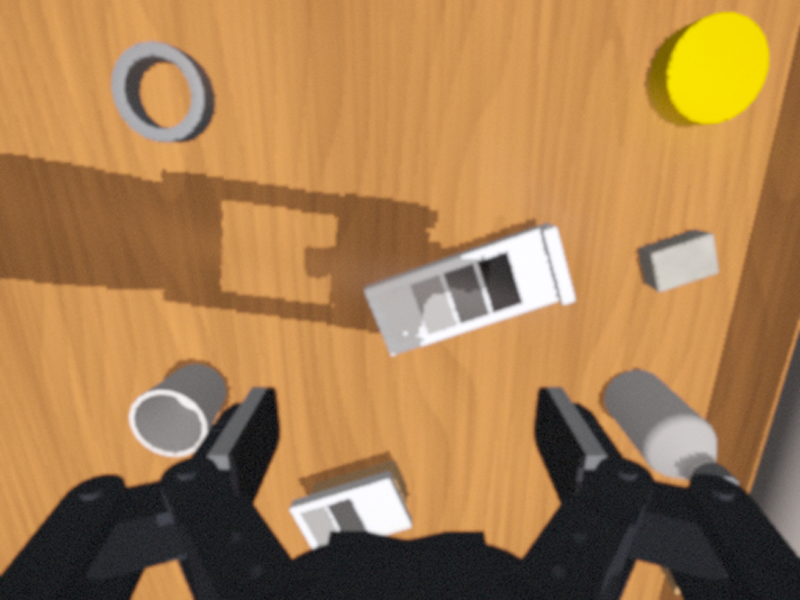

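The pictures are shown at 800x600.
- **Candidates for the long plate:**
  - Ribbed plate with a block under it: scene (398,337), side (375,284), wrist (470,290).
  - Short plate with two patches and no rib: scene (248,338), side (466,243).
- **Candidates for the station:**
  - Dark base: scene (530,262), side (330,380).
  - Purple look-alike: scene (495,180), side (458,475).

I choose the ribbed plate and the dark station.

```bash
cat > h.py <<'E'
import numpy as np,cv2
def wcam(P,s):
    T=P['T_tool_cam'];Rt=np.array(s['eef_rot']);Rc=Rt@T[:3,:3];o=Rt@T[:3,3]+np.array(s['eef_pos']);return Rc,o
def pose(P,s=None):
    if 'T_tool_cam' in P:return wcam(P,s)
    return P['R'].T,-P['R'].T@P['t']
def slopes(P,uv):
    K=P['mtx'];uv=np.asarray(uv,float).reshape(-1,2)
    xd=np.c_[(uv[:,0]-K[0,2])/K[0,0],(uv[:,1]-K[1,2])/K[1,1]]
    x=xd.copy()
    for _ in range(20): x=xd/(1+P['k1']*(x**2).sum(1,keepdims=True))
    return np.c_[x,np.ones(len(x))]
def ray_z(P,uv,z,s=None):
    R,o=pose(P,s);d=slopes(P,uv)@R.T
    return o+d*((z-o[2])/d[:,2])[:,None]
def cloud(P,d,s=None):
    R,o=pose(P,s);h,w=d.shape;v,u=np.mgrid[:h,:w]
    X=(slopes(P,np.c_[u.ravel(),v.ravel()])*d.reshape(-1,1))@R.T+o
    X[d.ravel()==0]=np.nan
    return X.reshape(h,w,3)
def proj(P,X,s=None):
    R,o=pose(P,s);c=(np.asarray(X).reshape(-1,3)-o)@R;x=c[:,:2]/c[:,2:]
    x=x*(1+P['k1']*(x**2).sum(1,keepdims=True));K=P['mtx']
    return np.c_[x[:,0]*K[0,0]+K[0,2],x[:,1]*K[1,1]+K[1,2]]
E
python3 - <<'E'
from plant import optics,sensors
import numpy as np,cv2
from h import *
s=sensors.read_state()
F={n:np.load(f"pics/{n}0.npz") for n in("scene","side","wrist")}
P={n:optics.camera_params(n) for n in F}
C={n:cloud(P[n],F[n]['d'],s) for n in F}
for n,px in dict(scene=(398,337),side=(375,284),wrist=(470,290)).items():
    u,v=int(px[0]/1.5625),int(px[1]/1.5625); print(n,"plate",C[n][v,u],'rayz42',ray_z(P[n],(u,v),42,s)[0])
for n,pxs in dict(scene=[(530,262),(545,265),(505,240),(570,292),(520,303),(490,240)],side=[(330,380),(270,398),(353,437),(391,403),(305,325),(350,385)]).items():
    for px in pxs:
        u,v=int(px[0]/1.5625),int(px[1]/1.5625); print(n,px,C[n][v,u].round(0),ray_z(P[n],(u,v),12)[0].round(0))
for n in('wrist','scene','side'):
    c=C[n];m=(abs(c[...,2]-42)<5)&(np.hypot(c[...,0]-700,c[...,1]-10)<150)
    m=m.astype(np.uint8)
    k,l,st,ce=cv2.connectedComponentsWithStats(m)
    for i in range(1,k):
        if st[i,4]>150:
            p=c[l==i][:,:2].astype(np.float32);print(n,st[i,4],cv2.minAreaRect(p),np.median(c[l==i][:,2]))
im=F['side']['im'][195:290,160:262,::-1];cv2.imwrite('pics/st_side.png',cv2.resize(im,None,fx=6,fy=6,interpolation=cv2.INTER_CUBIC))
im=F['scene']['im'][130:205,300:375,::-1];cv2.imwrite('pics/st_scene.png',cv2.resize(im,None,fx=7,fy=7,interpolation=cv2.INTER_CUBIC))
im=F['wrist']['im'][130:240,220:380,::-1];cv2.imwrite('pics/pl_wrist.png',cv2.resize(im,None,fx=5,fy=5,interpolation=cv2.INTER_CUBIC))
E
```

```text
scene plate [628.66452616 -26.8638041   42.27103271] rayz42 [628.46959282 -26.78067237  42.        ]
side plate [617.19701252 -17.22284118  43.35533893] rayz42 [618.1556568  -19.15165168  42.        ]
wrist plate [621.84429345 -20.85574861  42.81014603] rayz42 [621.96191832 -21.1075498   42.        ]
scene (530, 262) [583. 255.  48.] [555. 280.  12.]
scene (545, 265) [588. 285.  31.] [574. 298.  12.]
scene (505, 240) [522. 240.  56.] [484. 270.  12.]
scene (570, 292) [650. 298.  14.] [649. 300.  12.]
scene (520, 303) [629. 209.   9.] [632. 207.  12.]
scene (490, 240) [459. 251.  -1.] [470. 243.  12.]
side (330, 380) [543. 297.  75.] [583. 231.  12.]
side (270, 398) [650. 307.  14.] [652. 305.  12.]
side (353, 437) [492. 333.  12.] [492. 333.  12.]
side (391, 403) [471. 239.  10.] [470. 242.  12.]
side (305, 325) [600. 260. 134.] [696. 113.  12.]
side (350, 385) [512. 291.  71.] [547. 229.  12.]
wrist 5105 ((625.2359008789062, -21.751358032226562), (137.62548828125, 60.48936080932617), 20.240503311157227) 42.910502940943445
scene 982 ((627.005126953125, -22.367874145507812), (140.37905883789062, 61.64882278442383), 20.560401916503906) 42.076079919088954
side 555 ((625.63916015625, -18.372344970703125), (138.82623291015625, 69.44132232666016), 19.94002914428711) 42.34726112361125
```

View pics/st_side.png

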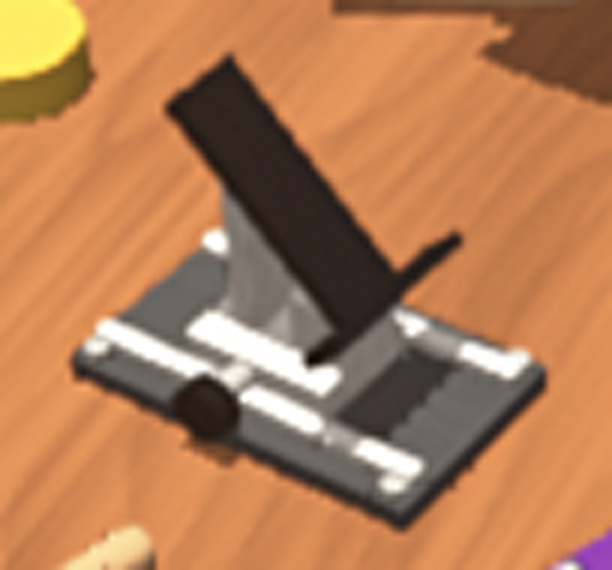

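View pics/st_scene.png

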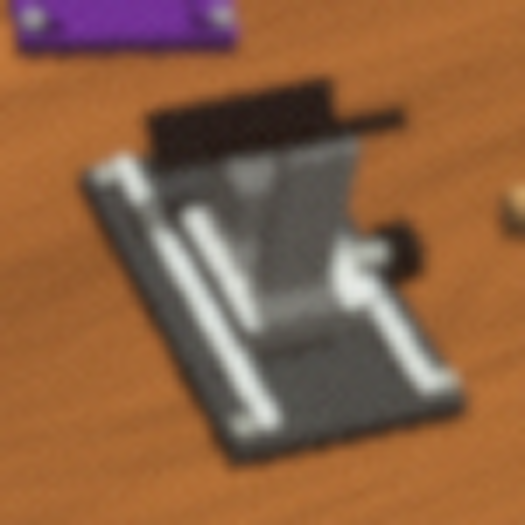

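View pics/pl_wrist.png

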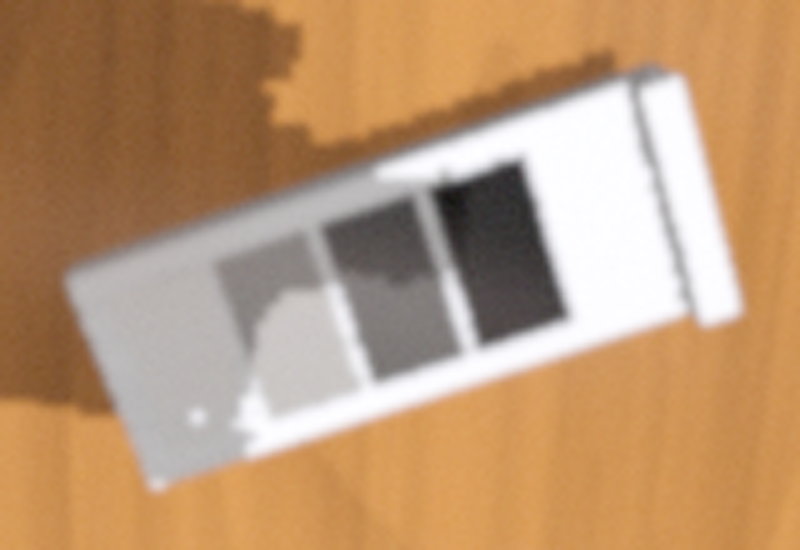

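The wrist crop shows a plate with four grey patches and a raised rib at its right end (crop 690,195), so the choice holds. The side crop shows the dark station. Its backrest rises to the upper left from the ledge at crop (385,310), and the front is at the right end, facing the robot. Next I refine the plate and look at the station from above.

```bash
python3 - <<'E'
from plant import ctrl,optics,sensors
import numpy as np,cv2
from h import *
s=sensors.read_state();print(np.round(s['eef_rot'],3))
f=np.load('pics/wrist0.npz');P=optics.camera_params('wrist');c=cloud(P,f['d'],s)
near=np.hypot(c[...,0]-625,c[...,1]+22)<110
for lo,hi in((36,47),(47.5,57)):
    m=near&(c[...,2]>lo)&(c[...,2]<hi);m=cv2.morphologyEx(m.astype(np.uint8),cv2.MORPH_OPEN,np.ones((3,3)))>0
    v,u=np.nonzero(m);z=42 if lo==36 else 52
    p=ray_z(P,np.c_[u,v],z,s)[:,:2].astype(np.float32);print(lo,len(p),cv2.minAreaRect(p),p.mean(0))
# look at station from above
a=np.deg2rad(-12)
R0=np.array(s['eef_rot'])
# tool x along station -x?  keep tool down, camera offset along tool x
for sg in(1,-1):
    x=sg*np.array([np.cos(a),np.sin(a),0]);z=np.array([0,0,-1.]);R=np.c_[x,np.cross(z,x),z]
    print(sg,ctrl.solve_ik([470,255,330],R),ctrl.solve_ik([540,262,330],R),ctrl.solve_ik([640,262,330],R))
E
```

```text
[[ 0.     1.    -0.002]
 [ 1.    -0.     0.   ]
 [ 0.    -0.002 -1.   ]]
36 5511 ((616.4332275390625, -24.051647186279297), (140.29901123046875, 61.47228240966797), 20.03377342224121) [617.4742   -23.078573]
47.5 466 ((685.5639038085938, 0.2866973876953125), (11.078824043273926, 60.0810661315918), 20.04793930053711) [6.853532e+02 6.613843e-01]
1 [ 3.35195406e-01  7.18016080e-02  1.54207235e+00 -4.44089210e-16
  1.52771869e+00  2.11543124e+00] [ 3.07609312e-01  2.14451289e-01  1.38077810e+00 -4.44089210e-16
  1.54636326e+00  2.08784515e+00] [ 2.63589814e-01  4.15795531e-01  1.12273107e+00 -4.44089210e-16
  1.60306605e+00  2.04382565e+00]
-1 [ 3.35195406e-01  7.18016080e-02  1.54207235e+00 -4.44089210e-16
  1.52771869e+00 -1.02616141e+00] [ 3.07609312e-01  2.14451289e-01  1.38077810e+00 -4.44089210e-16
  1.54636326e+00 -1.05374750e+00] [ 2.63589814e-01  4.15795531e-01  1.12273107e+00 -4.44089210e-16
  1.60306605e+00 -1.09776700e+00]
```

```bash
python3 - <<'E'
from plant import ctrl,optics,sensors
import numpy as np,cv2
from h import *
a=np.deg2rad(-12)
x=-np.array([np.cos(a),np.sin(a),0]);z=np.array([0,0,-1.]);R=np.c_[x,np.cross(z,x),z]
ctrl.move_ptp([530,270,300],R)
s=sensors.read_state();P=optics.camera_params('wrist');im,d=optics.grab_frame('wrist');print(s['t'])
np.savez('pics/w1.npz',im=im,d=d,p=s['eef_pos'],r=s['eef_rot'])
cv2.imwrite('pics/w1.png',cv2.resize(im[...,::-1],(800,600),interpolation=cv2.INTER_CUBIC))
xs=np.array([np.cos(a),np.sin(a),0]);ys=np.array([-np.sin(a),np.cos(a),0]);o=np.array([525,278,0])
n=np.array([xs*.7071*-1+np.array([0,0,.7071])])[0]
for sg in(1,-1):
    X=sg*(xs*.7071+np.array([0,0,.7071]));Z=-n;Rf=np.c_[X,np.cross(Z,X),Z]
    for d0 in(0,40):
        for off in(0,40):
            c=o+xs*(d0+49)+np.array([0,0,117])+n*off; print(sg,d0,off,ctrl.solve_ik(c-Z*6,Rf))
E
```

```text
1.225
1 0 0 None
1 0 40 None
1 40 0 None
1 40 40 None
-1 0 0 None
-1 0 40 [ 0.56473527  0.23900364  1.95921057 -1.06217076  0.60165164  0.01028486]
-1 40 0 [ 0.46985715  0.36582313  1.86476656 -1.108284    0.51943599 -0.0025222 ]
-1 40 40 [ 0.50690455  0.2824682   1.90125837 -1.04152059  0.56795503 -0.0547814 ]
```

View pics/w1.png

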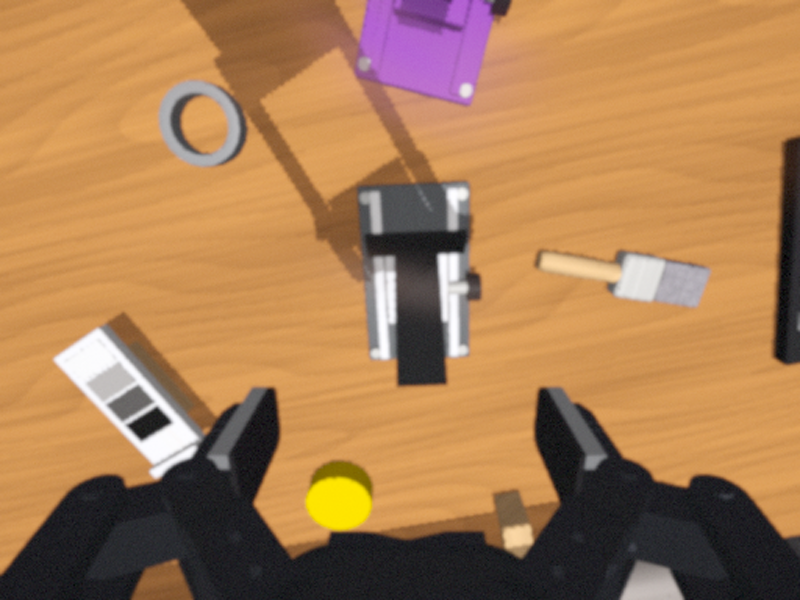

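The view from above shows the station upright in the picture. The front edge of the base is at about (358,185)-(468,183), the ledge at (415,240), the backrest top at (421,383) and the knob on the right at (473,287). Next I measure the base, the backrest and d.

```bash
cat > st.py <<'E'
from plant import optics
import numpy as np,cv2
from h import *
f=np.load('pics/w1.npz');s=dict(eef_pos=f['p'],eef_rot=f['r']);P=optics.camera_params('wrist')
c=cloud(P,f['d'],s);hsv=cv2.cvtColor(f['im'],cv2.COLOR_RGB2HSV)
tab=c[(np.hypot(c[...,0]-560,c[...,1]-270)>130)&(np.hypot(c[...,0]-560,c[...,1]-270)<170)&(abs(c[...,2])<12)]
print('table z',np.median(tab[:,2]),tab[:,2].std())
m=(np.hypot(c[...,0]-565,c[...,1]-270)<125)&(c[...,2]>6)&(c[...,2]<20)&(hsv[...,1]<90)
m=cv2.morphologyEx(m.astype(np.uint8),cv2.MORPH_OPEN,np.ones((3,3)))
v,u=np.nonzero(m);p=ray_z(P,np.c_[u,v],12,s)
r=cv2.minAreaRect(p[:,:2].astype(np.float32));print(r,np.median(c[m>0][:,2]))
o8=f['im'].copy();o8[m>0]=(o8[m>0]//2+[0,120,0]).astype(np.uint8);cv2.imwrite('pics/m1.png',cv2.resize(o8[110:260,200:340,::-1],None,fx=4,fy=4))
a=np.deg2rad(-12)
def loc(X,a,o): 
    xs=np.array([np.cos(a),np.sin(a)]);ys=np.array([-np.sin(a),np.cos(a)]);q=X[...,:2]-o;return q@xs,q@ys
# edges in frame: percentile profiles
o=np.array([525,278.]);
for it in range(3):
    X,Y=loc(p,a,o)
    # left/right edges: for x bins extremes away from knob
    b=np.arange(-40,122,6);L=[];Rr=[]
    for x0 in b:
        k=(X>=x0)&(X<x0+6)
        if k.sum()>3: L.append((x0+3,Y[k].max()));Rr.append((x0+3,Y[k].min()))
    L=np.array(L);Rr=np.array(Rr)
    def rl(Q):
        g=np.ones(len(Q),bool)
        for _ in range(4):
            w=np.polyfit(Q[g,0],Q[g,1],1);e=Q[:,1]-np.polyval(w,Q[:,0]);g=abs(e)<max(1.5,2*np.median(abs(e)))
        return w,g.sum()
    wl,nl=rl(L);wr,nr=rl(Rr);print(wl,nl,wr,nr,'x',X.min(),X.max(),np.percentile(X,[.5,99.5]))
    da=(np.arctan(wl[0])+np.arctan(wr[0]))/2
    a+=da; mid=(wl[1]+wr[1])/2; o=o+mid*np.array([-np.sin(a),np.cos(a)])
X,Y=loc(p,a,o);k=abs(Y)<45
xf,xb=X[k].min(),X[k].max();print('front/back',xf,xb)
cx=(xf+xb)/2-40;o=o+cx*np.array([np.cos(a),np.sin(a)])
print('station',o,np.rad2deg(a))
np.savez('station.npz',o=o,a=a)
# backrest
X,Y=loc(c,a,o);Z=c[...,2];val=hsv[...,2]
k=(Z>50)&(Z<150)&(X>-20)&(X<140)&(abs(Y)<50)
k&=~np.isnan(Z)
up=k&(Z>75)&(Z<130)
print('backrest y range',np.percentile(Y[up],[1,50,99]),'d',np.percentile((X-(Z-60))[up],[5,50,95]),np.polyfit(X[up],Z[up],1))
led=k&(Z<60)
print('ledge y',np.percentile(Y[led],[1,50,99]),'x',np.percentile(X[led],[2,50,98]),np.percentile(Z[led],[2,50,98]))
E
python3 st.py
```

```text
table z 0.7454472914124324 1.4332370218424735
((561.60400390625, 271.0250244140625), (98.96553039550781, 168.2168731689453), 80.45320892333984) 12.999174908645983
[4.21039077e-02 4.76179346e+01] 22 [ 4.20756492e-02 -4.96761920e+01] 27 x -47.3182425838983 122.50979951094362 [-47.29178796 120.77979872]
[1.35918897e-03 4.86342492e+01] 21 [-9.06996509e-05 -4.86647569e+01] 27 x -46.81880857535289 121.38432220038887 [-46.37328273 120.56298076]
[7.21869991e-04 4.86506385e+01] 21 [-7.25965602e-04 -4.86504701e+01] 27 x -46.84835020450703 121.36635637767866 [-46.37709699 120.55621863]
front/back -46.75672323144744 121.36641443181722
station [522.16826106 277.41761048] -9.553633706438703
backrest y range [-17.02172185   0.54242505  18.1356974 ] d [1.81926076 3.38219383 5.0849472 ] [ 0.99772586 56.68034003]
ledge y [-38.37095585  -7.3380001   39.96117522] x [4.11715513 6.85809311 9.70074691] [54.35269225 57.8440761  59.88195254]
```

View pics/m1.png

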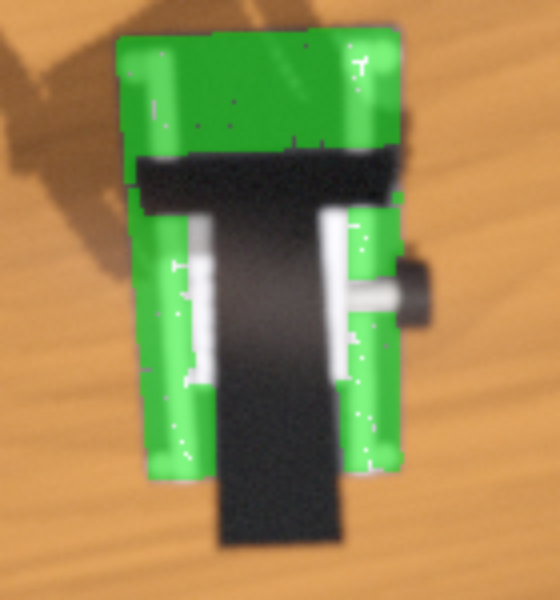

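```bash
python3 - <<'E'
from plant import optics,ctrl,sensors
import numpy as np
from h import *
st=np.load('station.npz');o=st['o'];a=float(st['a'])
xs=np.array([np.cos(a),np.sin(a),0]);ys=np.array([-np.sin(a),np.cos(a),0]);up=np.array([0,0,1.])
f=np.load('pics/w1.npz')
for n in('side','scene','w1'):
    g=np.load('pics/%s.npz'%(n if n=='w1' else n+'0'));P=optics.camera_params('wrist' if n=='w1' else n)
    s=dict(eef_pos=f['p'],eef_rot=f['r']);c=cloud(P,g['d'],s);im=g['im'].astype(int)
    X=(c[...,:2]-o)@xs[:2];Y=(c[...,:2]-o)@ys[:2];Z=c[...,2];dk=im.max(2)<70
    k=(Z>70)&(Z<125)&(abs(Y)<16)&(X>20)&(X<110)&dk
    e=(X-(Z-60))[k];print(n,k.sum(),'d',np.percentile(e,[5,25,50,75,95]).round(1),'y',np.percentile(Y[(Z>80)&(Z<125)&(X>20)&(X<110)&(abs(Y)<40)&dk],[1,99]).round(1))
    k=(Z>45)&(abs(Y)>22)&(abs(Y)<45)&(X>-30)&(X<60)
    print('  ledge X',np.percentile(X[k],[2,50,98]).round(1),'Z',np.percentile(Z[k],[2,50,98]).round(1),'Y',np.percentile(Y[k],[1,99]).round(1))
    k=(Z<18)&(Z>7)&(abs(Y)<60)&(X>-70)&(X<150);print('  base X',np.percentile(X[k],[.5,99.5]).round(1),'Y',np.percentile(Y[k],[.5,99.5]).round(1))
# ik table
sq=lambda t:np.deg2rad(t)
for tilt in(30,25,20,15):   # final tool angle from vertical, forward
    Z=xs*np.sin(sq(tilt))-up*np.cos(sq(tilt));X=np.cross(-ys*-1,Z);X=np.cross(ys,Z);R=np.c_[X,ys,Z]
    n=(-xs+up)*.7071;u=(xs+up)*.7071;out=[]
    for d0 in(0,10):
        for on,ou in((0,0),(30,30),(0,-6),(60,40)):
            p=np.r_[o,0]+xs*(49+d0)+up*117+n*on+u*ou-Z*6;q=ctrl.solve_ik(p,R);out.append(None if q is None else (round(q[3],2),round(q[4],2),round(q[5],2)))
    print(tilt,out)
    b=np.deg2rad(20.04);px=np.array([np.cos(b),np.sin(b),0]);py=np.array([-np.sin(b),np.cos(b),0]);g=sq(45-tilt)
    Zg=-px*np.sin(g)-up*np.cos(g);Rg=np.c_[np.cross(py,Zg),py,Zg]
    for h in(36,136): print('   grasp',ctrl.solve_ik(np.array([620.4,-23,h])-6*Zg,Rg))
E
```

```text
side 325 d [0.6 3.  4.4 6.2 8.2] y [-16.7  20. ]
  ledge X [-13.1  -7.7  18.9] Z [55.  69.6 74.7] Y [-36.2  42.8]
  base X [-45.5 123.8] Y [-48.1  58.8]
scene 3 d [4.7 4.7 4.7 4.7 4.8] y [-20.1   5.2]
  ledge X [-8.9 -0.5 10.1] Z [54.6 64.  73.2] Y [-40.   38.8]
  base X [-38.3 127.2] Y [-51.3  48. ]
w1 909 d [1.8 2.8 3.4 4.1 5. ] y [-16.6  16.1]
  ledge X [-10.8  -6.3  18.4] Z [ 66.7 352.2 367.5] Y [-44.4  44.4]
  base X [-43.6 123.4] Y [-48.9  49.8]
30 [(np.float64(-0.5), np.float64(0.63), np.float64(-0.62)), (np.float64(-0.45), np.float64(0.71), np.float64(-0.68)), (np.float64(-0.51), np.float64(0.63), np.float64(-0.6)), (np.float64(-0.43), np.float64(0.77), np.float64(-0.7)), (np.float64(-0.49), np.float64(0.63), np.float64(-0.63)), (np.float64(-0.44), np.float64(0.71), np.float64(-0.7)), (np.float64(-0.5), np.float64(0.63), np.float64(-0.62)), (np.float64(-0.43), np.float64(0.77), np.float64(-0.71))]
   grasp [-0.11995386  0.68175194  1.36640194 -0.12093504  1.32967641 -1.99765402]
   grasp [-0.11995386  0.56052157  1.32738591 -0.11781792  1.48878736 -2.0169697 ]
25 [(np.float64
[... 1177 characters left out ...]
987752  0.66950076  1.19411723 -0.18186458  1.67552779 -1.99296878]
15 [(np.float64(-0.17), np.float64(0.89), np.float64(-0.95)), (np.float64(-0.16), np.float64(0.97), np.float64(-0.96)), (np.float64(-0.17), np.float64(0.88), np.float64(-0.94)), (np.float64(-0.16), np.float64(1.02), np.float64(-0.96)), (np.float64(-0.17), np.float64(0.9), np.float64(-0.96)), (np.float64(-0.16), np.float64(0.98), np.float64(-0.97)), (np.float64(-0.17), np.float64(0.89), np.float64(-0.95)), (np.float64(-0.16), np.float64(1.03), np.float64(-0.97))]
   grasp [-0.07692065  0.84254298  1.15469337 -0.20876815  1.62701799 -1.9577705 ]
   grasp [-0.07692065  0.72589116  1.12773908 -0.21259236  1.7674596  -1.98801898]
```

Station: o = (522.2, 277.4), yaw −9.55°. d is 3-5 mm by the three views. The backrest height and width, and the base at 168x99 mm, fit the given sizes. The plate centre is (620.4, −23), yaw 20.0°, rib at +x. I will grasp it leaning 20° so the wrist stays inside its ranges at the slope.

```bash
cat > g.py <<'E'
import numpy as np
st=np.load('station.npz');o=np.r_[st['o'],0];a=float(st['a'])
xs=np.array([np.cos(a),np.sin(a),0]);ys=np.array([-np.sin(a),np.cos(a),0]);up=np.array([0,0,1.])
n=(-xs+up)*.70711;u=(xs+up)*.70711
t=np.deg2rad(25);Zf=xs*np.sin(t)-up*np.cos(t);Rf=np.c_[np.cross(ys,Zf),ys,Zf]
b=np.deg2rad(20.04);px=np.array([np.cos(b),np.sin(b),0]);py=np.array([-np.sin(b),np.cos(b),0]);g=np.deg2rad(20)
Zg=-px*np.sin(g)-up*np.cos(g);Rg=np.c_[np.cross(py,Zg),py,Zg]
B=3.0 # TCP behind plate centre along tool z
def tcp(d,on,ou): return o+xs*(49+d)+up*117+n*on+u*ou-Zf*B
C=np.array([620.4,-23,36.])
E
python3 - <<'E'
from plant import ctrl,sensors,optics
from g import *;import cv2
ctrl.gripper_to(85)
ctrl.move_ptp(C+up*110-Zg*B,Rg)
s=sensors.read_state();im,d=optics.grab_frame('wrist');np.savez('pics/w2.npz',im=im,d=d,p=s['eef_pos'],r=s['eef_rot'])
cv2.imwrite('pics/w2.png',cv2.resize(im[...,::-1],(800,600)))
print(s['t'],s['eef_pos'],s['grip_width'],s['force'])
E
```

```text
2.7833 [621.71476006 -21.86727135 149.5291963 ] 84.90150215546403 [-0.17123282  0.68143593  0.69313842]
```

View pics/w2.png

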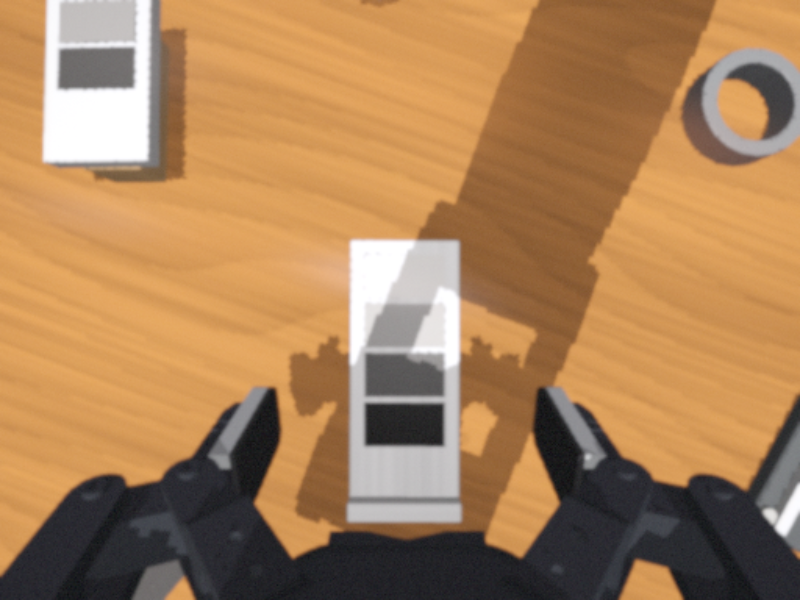

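The plate lies centred between the fingers (plate x 350-460, fingers 275-538) and parallel to them, with the rib at row 512. I descend and grip.

```bash
python3 - <<'E'
from plant import ctrl,sensors,optics
from g import *;from h import *;import cv2
f=np.load('pics/w2.npz');s=dict(eef_pos=f['p'],eef_rot=f['r']);P=optics.camera_params('wrist')
e1=ray_z(P,np.array([405,240])/1.5625,42,s)[0];e2=ray_z(P,np.array([405,521])/1.5625,52,s)[0]
l=(e2-e1)@px;ctr=((e1+e2)/2);print('len',l,'centre',ctr,'along err',(ctr-C)@px,'across',(ctr-C)@py)
if abs(l-150)<5:
    dx=(ctr-C)@px/2;C2=C+px*dx
    hit=ctrl.move_l(C2+up*25-Zg*B,vel=120,threshold=8)
    hit=hit or ctrl.move_l(C2-Zg*B,vel=50,threshold=8)
    s=sensors.read_state();print(hit,s['t'],s['eef_pos'],s['force'])
    if not hit:
        ctrl.gripper_to(50,80);s=sensors.read_state();print(s['t'],s['grip_width'],s['force'],s['wrist_torque'])
E
```

```text
len 149.50218640554206 centre [620.35246062 -23.41656339  47.        ] along err -0.18740735776200196 across -0.3750513736746656
False 4.3417 [621.13304541 -22.71020419  38.51335939] [0.28051065 0.4975433  0.3109877 ]
4.7 58.66403999906056 [2.1097718  0.7415658  2.00650073] [-0.02705481 -0.26653774 -0.03109699]
```

```bash
python3 - <<'E'
from plant import ctrl,sensors,optics
from g import *;import cv2
p=np.array(sensors.read_state()['eef_pos'])
ctrl.move_l(p+up*30,vel=50);ctrl.move_l(p+up*180,vel=180)
s=sensors.read_state();print(s['t'],s['grip_width'],s['force'],s['wrist_torque'])
ctrl.move_ptp(tcp(4,70,60),Rf)
ctrl.move_l(tcp(4,22,15),vel=100,threshold=10)
ctrl.hold(.3);s=sensors.read_state();print(s['t'],s['grip_width'],s['force'],s['wrist_torque'],s['q'])
for n_ in('wrist','side'):
    im,d=optics.grab_frame(n_);np.savez(f'pics/{n_}3.npz',im=im,d=d,p=s['eef_pos'],r=s['eef_rot']);cv2.imwrite(f'pics/{n_}3.png',cv2.resize(im[...,::-1],(800,600)))
E
```

```text
6.45 58.9884341518069 [-0.24322744  0.18997109 -2.53567532] [ 0.10219209 -0.2367116   0.0474335 ]
8.7 58.59114908568187 [-0.49847167 -0.06100929 -2.13933888] [0.04564323 0.26185778 0.01011565] [ 0.41319025  0.27435362  1.76690935 -0.34397441  0.75705069 -0.78045423]
```

View pics/wrist3.png

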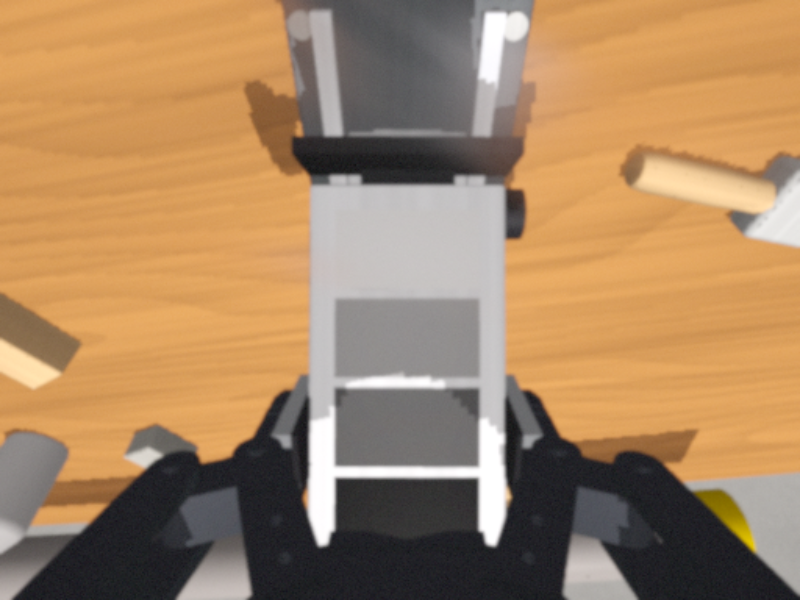

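View pics/side3.png

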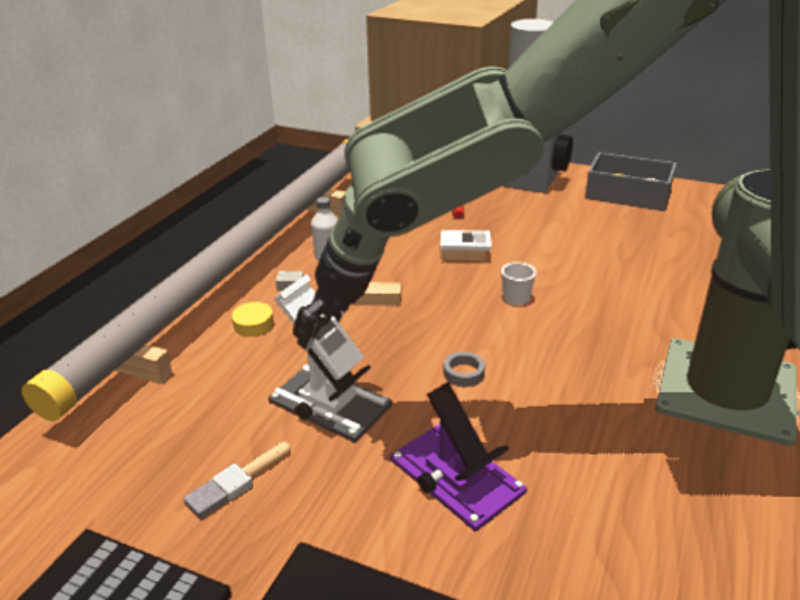

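The plate is held patches out and rib up. Its lower edge at x 308-506 (middle 407) matches the ledge at 293-524 (middle 408.5), so it is centred to about 0.5 mm. Next I feel for the backrest along its normal.

```bash
python3 - <<'E'
from plant import ctrl,sensors
from g import *
def rep(k):
    s=sensors.read_state();e=np.array(s['eef_pos'])-tcp(0,0,0)
    print(k,round(s['t'],2),'n',round(e@n,2),'u',round(e@u,2),'y',round(e@ys,2),'F n/u/y',[round(float(np.dot(s['force'],v)),1) for v in(n,u,ys)],'T',np.round(s['wrist_torque'],2),s['grip_width'].__round__(1));return e
rep('start')
h=ctrl.move_l(tcp(4,-14,15),vel=18,threshold=4);e=rep(h)
E
```

```text
start 8.8 n 19.43 u 18.25 y 0.16 F n/u/y [-1.3, -1.9, 0.2] T [0.1  0.36 0.01] 58.6
True 10.0 n -2.28 u 17.77 y -0.01 F n/u/y [4.8, 1.9, -0.1] T [-0.09  0.12 -0.08] 58.5
```

Contact puts d at about 3.2 mm, and vision gave 3.4 mm. I back off slightly and go down the slope to feel for the ledge.

```bash
python3 - <<'E'
from plant import ctrl,sensors
from g import *
def rep(k):
    s=sensors.read_state();e=np.array(s['eef_pos'])-tcp(0,0,0)
    print(k,round(s['t'],2),'n',round(e@n,2),'u',round(e@u,2),'y',round(e@ys,2),'F n/u/y',[round(float(np.dot(s['force'],v)),1) for v in(n,u,ys)],'T',np.round(s['wrist_torque'],2),round(s['grip_width'],1));return e
T=lambda on,ou:tcp(0,on,ou)
ctrl.move_l(T(-1.0,17.5),vel=15);rep('off')
h=ctrl.move_l(T(-1.0,6),vel=40,threshold=4);rep(h)
if not h:
    h=ctrl.move_l(T(-1.0,-6),vel=12,threshold=4);rep(h)
E
```

```text
off 10.36 n -1.22 u 16.66 y -0.28 F n/u/y [-1.5, -1.5, -0.3] T [-0.02  0.29  0.02] 58.4
False 10.8 n -1.01 u 5.24 y -0.11 F n/u/y [-1.6, -1.4, -0.5] T [ 0.04  0.37 -0.03] 58.6
True 11.3 n -1.24 u 3.52 y 0.14 F n/u/y [0.8, 3.3, 0.1] T [ 0.07 -0.06  0.01] 58.4
```

```bash
python3 - <<'E'
from plant import ctrl,sensors,optics
from g import *;import cv2
def rep(k):
    s=sensors.read_state();e=np.array(s['eef_pos'])-tcp(0,0,0)
    print(k,round(s['t'],2),'n',round(e@n,2),'u',round(e@u,2),'y',round(e@ys,2),'F n/u/y',[round(float(np.dot(s['force'],v)),1) for v in(n,u,ys)],'T',np.round(s['wrist_torque'],2),round(s['grip_width'],1));return e,s
e,s=rep('')
h=ctrl.move_l(tcp(0,-5,e@u-.3),vel=10,threshold=3.5);e,s=rep(h)
h=ctrl.move_l(tcp(0,e@n,e@u-3),vel=10,threshold=3.5);e,s=rep(h)
for n_ in('wrist','side'):
    im,d=optics.grab_frame(n_);np.savez(f'pics/{n_}4.npz',im=im,d=d,p=s['eef_pos'],r=s['eef_rot'])
    cv2.imwrite(f'pics/{n_}4.png',cv2.resize(im[...,::-1],(800,600)) if n_=='wrist' else cv2.resize(im[150:300,140:280,::-1],None,fx=4,fy=4,interpolation=cv2.INTER_CUBIC))
E
```

```text
11.3 n -1.24 u 3.52 y 0.14 F n/u/y [0.8, 3.3, 0.1] T [ 0.07 -0.06  0.01] 58.4
True 11.56 n -2.2 u 3.53 y 0.15 F n/u/y [2.8, 1.1, -0.2] T [-0.05  0.11 -0.11] 58.7
True 11.79 n -2.19 u 3.5 y 0.15 F n/u/y [2.0, 1.6, -0.5] T [ 0.01  0.14 -0.03] 58.5
```

View pics/wrist4.png

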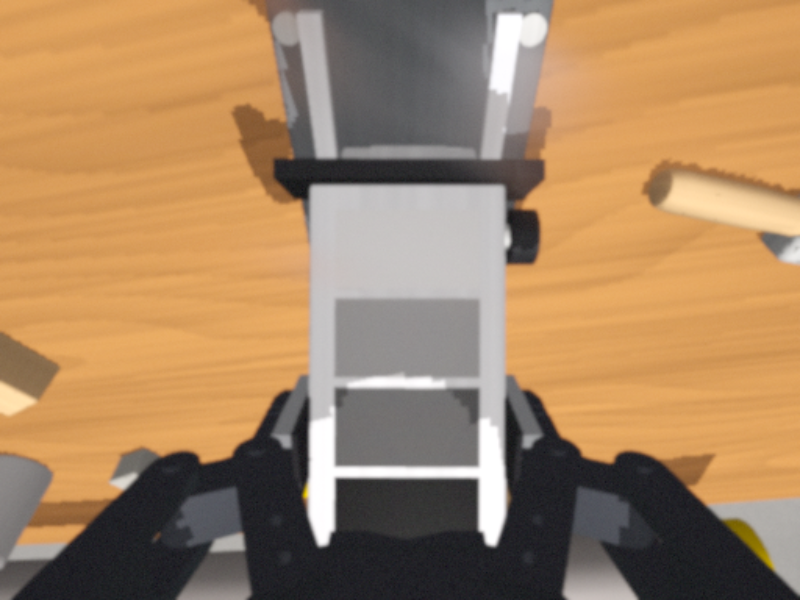

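View pics/side4.png

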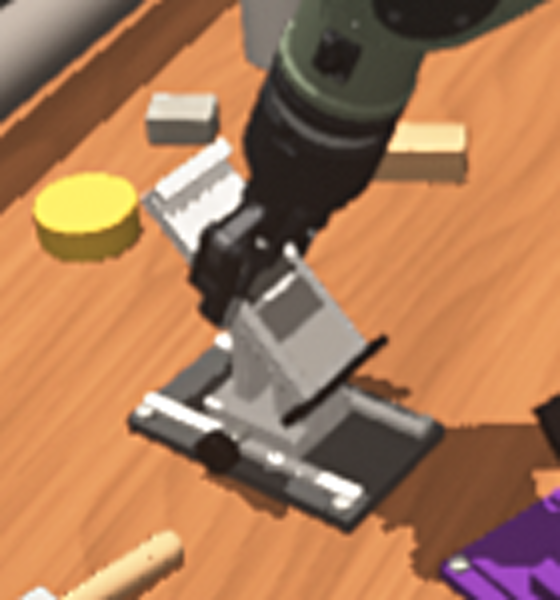

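The lower edge sits flush on the ledge. Plate 309-505 against ledge 274-545 is an offset of about 0.7 mm, and the edges are parallel. Both contacts carry about 3 N, so I release, back off and check.

```bash
python3 - <<'E'
from plant import ctrl,sensors,optics
from g import *;import cv2
ctrl.gripper_to(64);ctrl.hold(.2);ctrl.gripper_to(85)
s=sensors.read_state();p=np.array(s['eef_pos']);print(s['t'],s['force'],s['grip_width'])
h=ctrl.move_l(p-Zf*30,vel=50,threshold=6);
if not h: h=ctrl.move_l(p-Zf*150,vel=150,threshold=12)
s=sensors.read_state();print(h,s['t'],s['force'],s['eef_pos'])
for n_ in('wrist','side'):
    im,d=optics.grab_frame(n_);np.savez(f'pics/{n_}5.npz',im=im,d=d,p=s['eef_pos'],r=s['eef_rot'])
    cv2.imwrite(f'pics/{n_}5.png',cv2.resize(im[...,::-1],(800,600)) if n_=='wrist' else cv2.resize(im[150:300,140:280,::-1],None,fx=4,fy=4,interpolation=cv2.INTER_CUBIC))
E
```

```text
12.675 [-0.09212397  0.05917286  0.3093101 ] 85.37687639226216
False 14.375 [ 0.80548746 -0.04050946 -0.47913926] [510.43077777 279.11459761 255.46634624]
```

View pics/wrist5.png

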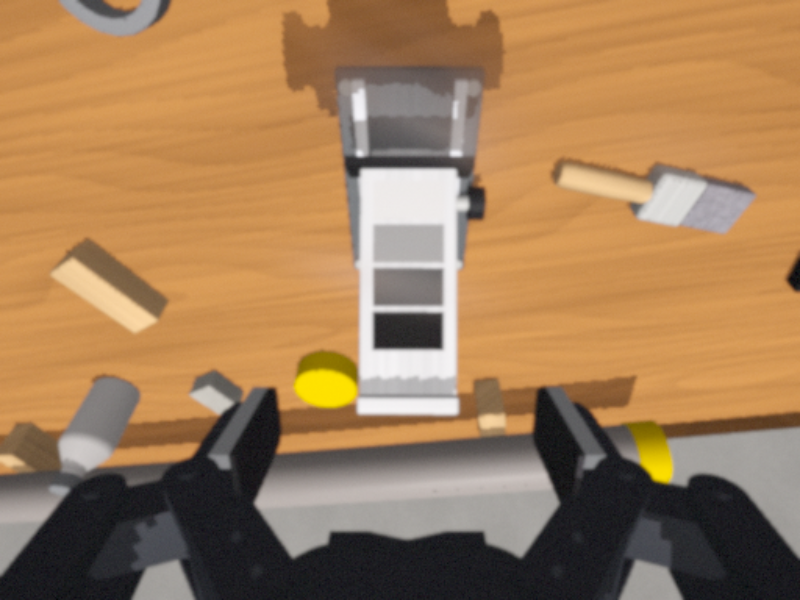

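View pics/side5.png

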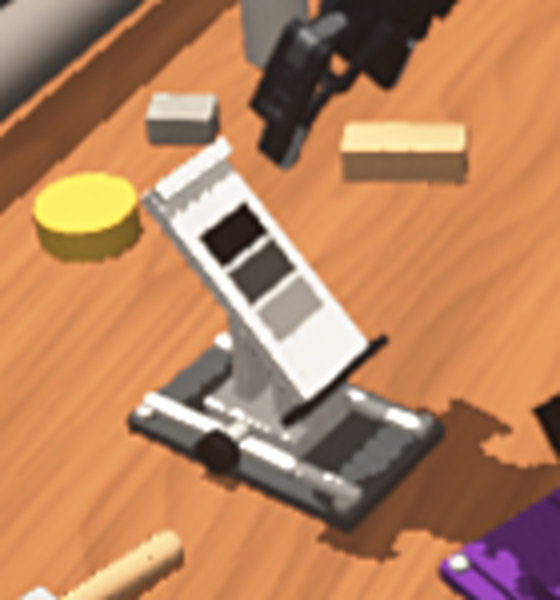

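The plate leans with patches out and rib uppermost, and its lower edge is on the ledge at wrist (410,165). I make one numeric check, then hand in.

```bash
python3 - <<'E'
from plant import ctrl,sensors,optics
from g import *;from h import *
f=np.load('pics/wrist5.npz');s=dict(eef_pos=f['p'],eef_rot=f['r']);c=cloud(optics.camera_params('wrist'),f['d'],s)
q=c-o;X=q@xs;Y=q@ys;Z=q[...,2];k=(Z>75)&(Z<155)&(abs(Y)<45)&(X>5)&(X<110)
w=np.polyfit(X[k],Z[k],1);print('slope deg',np.rad2deg(np.arctan(w[0])),'y',np.percentile(Y[k],[1,99]),'d from face',np.median((X-(Z-59.7-12*1.4142))[k]))
lo=k&(Z<90);hi=k&(Z>130);print('y mid low/high',[np.percentile(Y[m],[2,98]).mean().round(2) for m in(lo,hi)])
z=np.percentile(Z[(abs(Y)<45)&(X>80)&(X<130)&(Z<250)],98);print('top z',z,'rib expected',117+53-4.2+0.7071*22-0) 
ctrl.finish_job();print(sensors.read_state()['t'])
E
```

```text
slope deg 44.796727668236095 y [-29.40776654  29.51484785] d from face 2.6442494679332817
y mid low/high [np.float64(-0.13), np.float64(0.09)]
top z 181.55676341267065 rib expected 181.3562
the job is handed in; nothing more can be done
the job is handed in; nothing more can be done
```

The long plate is leaning on the dark station's backrest, and the job is handed in. The last clock reading before hand-in was 14.4 s of the 42 s allowed. I got no verdict back.

**What I did:** I gripped the plate across its width and lifted it off the block. I then felt for the backrest and found it clamped about 3 mm back (vision gave 3.4 mm). I lowered the plate until it touched the ledge, with light forces of about 3–6 N on each contact. I held it there until it was seated, then let go and backed away.

**Last checks:**
- **Lean:** the plate leans at 44.8° against the 45° wanted.
- **Centring:** its middle is within 0.15 mm of the measured station centreline at both the low and high ends. The camera calibration is only good to about 2 mm, and the last wrist picture before release suggested an offset of about 0.7 mm.
- **Orientation and height:** patches face out and the rib is uppermost, with its top at 181.6 mm against about 181.4 mm expected. The lower edge is on the ledge.
- **Surroundings:** the bystanders in the last pictures looked undisturbed, though not every one was in view. The open gripper is about 150 mm clear of the plate.

No check failed. The distance back read slightly differently each way: 2.6 mm from the resting plate's face, 3.2 mm by touch and 3–5 mm by vision.

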